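# Swing the tilting print jig level and re-pin it

### The job

The small tilting jig is pinned in its loading tilt, sloping down towards the robot. Draw the locking pin out of the left cheek and lay it on the bench, swing the table up to level by its lever, then take the pin again turned end for end and push it fully home through the right cheek, so that it locks the table level. Do not drop the pin, and leave the jar, the spool and the tape roll where they stand.

Things in the scene. Friction and masses are not known exactly. Their poses are not given: they have to be found in the camera images.
- tilt_stand: Fixed stand of the jig: steel base 150x230x12 mm, two upright 14 mm aluminium cheeks, tops 150 mm over the bench, each with a 16 mm square hole. Between them a table swings on a level axis 120 mm over the bench. Origin on the bench under the middle of that axis; x away from the operator, y left along the axis, z up. Holes lie 60 mm in front (-x) of the axis, at its height.
- left_hole (a point): Middle of the mouth of the left cheek's hole, on the cheek's outer face, 92 mm left of the stand's middle; axes as the stand's. At the start the pin is in it, pointing to -y of the stand, its tab upright; released in a hole, the pin droops at the tab end by up to 0.1 rad.
- right_hole (a point): Middle of the mouth of the right cheek's hole, on its outer face, 92 mm right of the stand's middle; axes as the stand's. The pin goes in along +y. Behind the 14 mm cheek come a 4 mm gap and the table's 14 mm side plate, whose own 17 mm square hole stands behind this one only when the table is level. A tall fixed cabinet begins just right of and behind this hole (x over 0.6, y below 0.03).
- table_tilt (a joint): Angle of the table (rad): 0 level, positive with the front (lever) edge down towards the operator; range -0.5 to 0.75, no stop at level. Starts pinned at 0.6. Unpinned it stays where it is left (friction about 0.25 N m, 2 to 3 N at the lever). Square holes leave about 0.05 rad of play; the pin's tapered nose draws the table in from about that far off.
- lever_grip (a point): Point to grasp on the table's lever, a round steel bar 12 mm thick that sticks out forwards from the middle of the table's front edge, square to the axis, with an 18 mm ball at its end. The point is 125 mm in front of the axis; the bar is free 58 mm back from it and 18 mm forward to the ball. Axes turn with the table (x along the bar, towards the table).
- lock_pin: The locking pin, 90 mm long, about 120 g: square 14 mm steel shaft 48 mm long (last 10 mm tapers to 8 mm), then a 32 mm wide, 6 mm thick shoulder, then an upright black grip tab. Origin on the shaft's axis at the shoulder's front face; x along the shaft to the tip, z up along the tab. Flat underside 7 mm below the shaft's axis: it lies level on the bench, tab upright.
- pin_shoulder (a point): Same point as the pin's origin: shaft axis at the shoulder's front face. It meets the cheek's outer face at the hole when the pin is fully home.
- pin_grip (a point): Middle of the pin's grip tab, which is 36 mm long (x), 14 mm thick (y) and 46 mm high (z): 24 mm behind the shoulder's face, 16 mm above the shaft's axis (23 mm over the bench when the pin lies flat). Grasp it across its thickness. Axes as the pin's.
- swab_jar: Bystander: white lidded jar, 69 mm across, 74 mm high, standing behind the jig. Origin in the middle of its underside.
- thread_spool: Bystander: small black thread spool, 30 mm across, 40 mm high, standing behind the jig on the left. Origin in the middle of its underside.
- tape_roll: Bystander: white roll of tape, 55 mm across, 50 mm high, on the bench to the right of the jig. Origin in the middle of its underside.
Things that resemble listed ones, but are neither listed nor needed, are in the scene too. Leave any green or pink look-alike of the lock_pin alone.

How it is judged:
By the outcome, as a careful person would: the job done as asked, in the order asked, and still so for the second after the job is handed in, with the robot touching nothing.
It also fails if it takes over 70 s, if anything falls off the work surface, if the arm or the gripper's body presses on something with over 40 N, if the wrist force passes 120 N, or if a joint passes its speed limit or range.

### The arm

A 6-joint arm with a two-finger parallel gripper is mounted at the origin on a cart in front of the work surface, level with it; the furniture and walls round the work are solid. World frame = base frame: x ahead of the robot, y to its left, z up, the work surface at z = 0. Lengths are in m, angles in rad, forces in N, time in s.
With the tool pointing down it reaches from about 0.35 to 0.975 m from the base axis. Payload 4.9 kg.
Tool frame: the origin (TCP) lies between the finger pads; the fingertips stand 14 mm ahead of it and the grasp point (between the pads) lies 5 mm behind it (manip.tcp_to_tips is the distance from the TCP to the fingertips, in m); z points along the fingers, y is the line along which they close (so a half turn about z gives the same grasp; the last joint's range is limited). The gripper opens to 85 mm and grips with 20 to 120 N. Pads are 22 mm wide; open, the fingers measure 114 mm over their backs; the gripper's body (76 mm by 85 mm) begins 54 mm behind the grasp point. The pads swing forward as they close: fully open they stand 13 mm farther back than shut.
Start: joints at [-1.247, 0.053, 1.613, -0, 1.476, -0.119], TCP at [0.268, -0.565, 0.245] pointing down, gripper open.
Joint ranges: [-3.01, 3.01], [-1.01, 2.22], [0.06, 2.58], [-1.02, 4.17], [0.09, 2.62], [-3.14, 3.14]. Speed limits (rad/s): [2.57, 2.57, 3.14, 3.14, 3.14, 3.14].

### API

Orientations are given as a unit quaternion [w, x, y, z].
In Python, from plant import manip gives the robot as it stands.
- The arm moves only by the tool servo_tool, never from a script. Its argument "moves" is a list that holds one entry, the list of rows, each a list of 7 numbers: the shift along the tool's x, y, z in mm, then the turn, a rotation vector about the tool's x, y, z in degrees, then the finger opening in mm, from 0 to 85.4. In form: [[[x, y, z, ax, ay, az, fingers], ...]]. A call has 1 to 12 rows; each row shifts and turns the commanded pose from where the row before left it, along the tool's axes as they then stand; what a row does not reach is not made up. A row lasts 1/8 s, in which the tool goes at most 62.5 mm and 10.7 degrees, less where a joint would pass 70% of its speed; a pose out of reach is approached as far as the arm can. A call with a gripper value outside its range is refused whole. The fingers move at their own pace and stop on an object; the grip force is fixed at half the most. Time passes only in rows, so rows that do not move let the fingers close. It gives the time, the measured TCP pose, the force, the opening and the grip force at its end, in the units of the state.
- manip.state(): the state, without advancing time (a new reading comes with each control period).
- manip.grab_frame(name): name is "side" or "top"; returns a dict with "image" (384x512x3 uint8, blue, green, red), "mtx" (3x3 intrinsics, pixels), "eye" and "rotation" of the camera in the world. Camera axes: x right, y down, z forward; pixel columns grow to the right and rows downward; lengths in m; the calibration is good to about 2 mm. A picture is of the moment at which its call begins. There is no depth.
- manip.job_done(): hands the job in; it is judged then, once.
The state is a dict: "time": time; "joint_pos": joint angles; "joint_vel": joint speeds; "joint_efforts": joint torques, N m; "tool_pos": TCP position; "tool_rot": TCP orientation; "contact_force": force on the tool from outside, world axes, zero at the start; "ft_torque": the same for the moment, N m; "gripper_width": opening from 0.0 (shut) to 1.0 (fully open); "grasp_force": force on a finger pad.
Only numpy, scipy, OpenCV 4.12 (cv2) and the standard library are available. Lean on these libraries where they do the work, as an engineer would, in place of code of your own. Each camera call takes 0.05 s, during which the arm holds its last target. There are 200 camera calls.

## Working session

There is one attempt and no reset: what is moved stays moved. The work goes in short steps, Python scripts to look and compute and a tool call to move; the robot and the scene stay as the last step left them, time stands still between calls to the robot, and variables do not carry over. Pictures are saved under pics/ and viewed, at most 10 in all, crops included, and the job is handed in when it is done.

Besides the shell and the picture viewer there is one more tool, called after "Call:" as a command line: name --argument value ..., lists and objects as JSON in quotes. servo_tool: Moves the arm, as the interface text tells. Its arguments: {"type":"object","properties":{"moves":{"type":"array"}},"required":["moves"]}

```bash
mkdir -p pics; ls
python3 - <<'E'
from plant import manip
import cv2
for n in("side","top"):
    f=manip.grab_frame(n); cv2.imwrite(f"pics/{n}0.png",f["image"])
    print(n,f["mtx"].tolist(),f["eye"],f["rotation"])
s=manip.state();print(s["time"],s["tool_pos"],s["tool_rot"],manip.tcp_to_tips)
E
```

```text
pics
side [[496.87496009013734, 0.0, 264.74141765345183], [0.0, 496.87496009013734, 184.0089712435056], [0.0, 0.0, 1.0]] [-0.16240163  0.68627841  0.91920347] [ 0.18745776 -0.38464622  0.81685973 -0.38684241]
top [[376.4945454531828, 0.0, 254.52776559820333], [0.0, 376.4945454531828, 196.1835653272875], [0.0, 0.0, 1.0]] [0.50504227 0.08146333 1.21347053] [-0.02513422  0.70941302 -0.70392629  0.02427358]
0.1 [ 0.26760381 -0.56419919  0.24414941] [-9.46574778e-04  9.75593829e-01  2.19580913e-01 -8.29143357e-05] 0.014
```

View pics/side0.png

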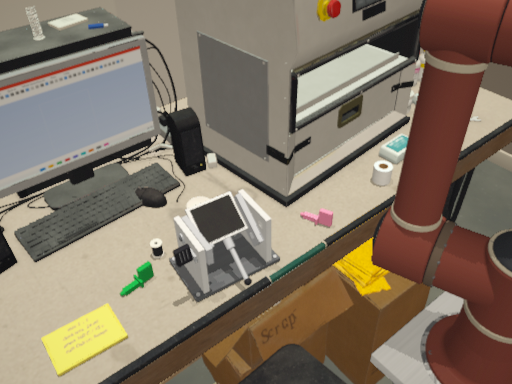

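View pics/top0.png

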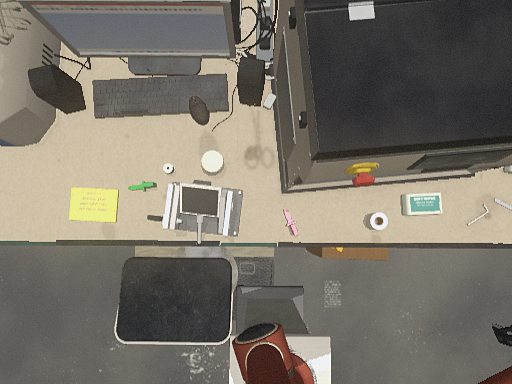

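Side view: jig at about (222,245), pin tab black at (183,256), green decoy (138,280), pink (318,217). Top view: jig at (203,208), tab at (156,218), cabinet to its right.

```bash
cat > h.py <<'E'
import numpy as np,cv2
from scipy.spatial.transform import Rotation as R
from plant import manip
def Rq(q): return R.from_quat([q[1],q[2],q[3],q[0]])
class Cam:
    def __init__(s,n):
        f=manip.grab_frame(n); s.im=f["image"];s.K=f["mtx"];s.e=np.array(f["eye"]);r=np.array(f["rotation"])
        s.R=r if r.ndim==2 else Rq(r).as_matrix()
    def ray(s,p): 
        d=s.R@np.linalg.inv(s.K)@[p[0],p[1],1]; return d/np.linalg.norm(d)
    def plane(s,p,z): d=s.ray(p); return s.e+d*(z-s.e[2])/d[2]
    def proj(s,P): q=s.K@(s.R.T@(np.array(P)-s.e)); return q[:2]/q[2]
def tri(c1,p1,c2,p2):
    a,b=c1.ray(p1),c2.ray(p2)
    t=np.linalg.lstsq(np.c_[a,-b],c2.e-c1.e,rcond=None)[0]
    P,Q=c1.e+t[0]*a,c2.e+t[1]*b
    return (P+Q)/2,np.linalg.norm(P-Q)
def crop(c,x,y,w,h,k,name): cv2.imwrite(name,cv2.resize(c.im[y:y+h,x:x+w],None,fx=k,fy=k,interpolation=cv2.INTER_CUBIC))
E
python3 - <<'E'
from h import *
np.set_printoptions(precision=4,suppress=True)
s,t=Cam("side"),Cam("top")
a=cv2.resize(s.im[180:300,150:290],None,fx=5,fy=5,interpolation=cv2.INTER_CUBIC)
b=cv2.resize(t.im[170:250,140:250],None,fx=6,fy=6,interpolation=cv2.INTER_CUBIC)
cv2.imwrite("pics/s1.png",a);cv2.imwrite("pics/t1.png",b)
print(t.plane((203,210),0),t.plane((203,243),0),s.plane((222,260),0))
E
```

```text
[0.5441 0.249  0.    ] [0.4384 0.2472 0.    ] [0.5554 0.2449 0.    ]
```

View pics/s1.png

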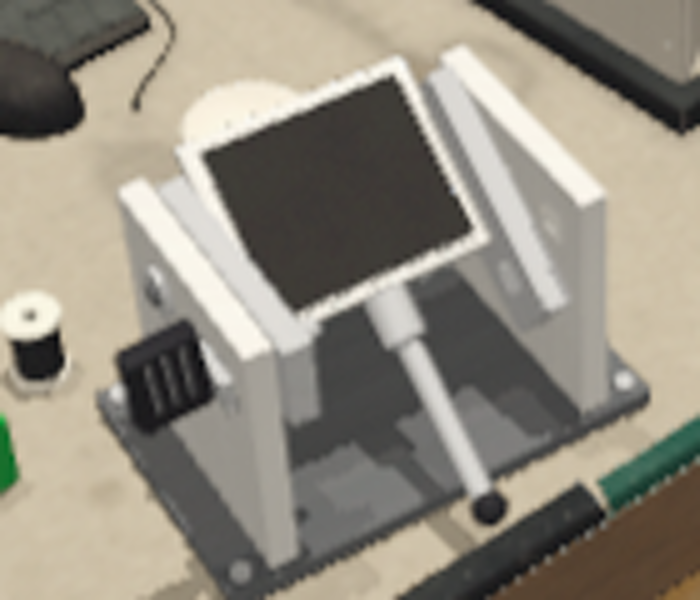

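View pics/t1.png

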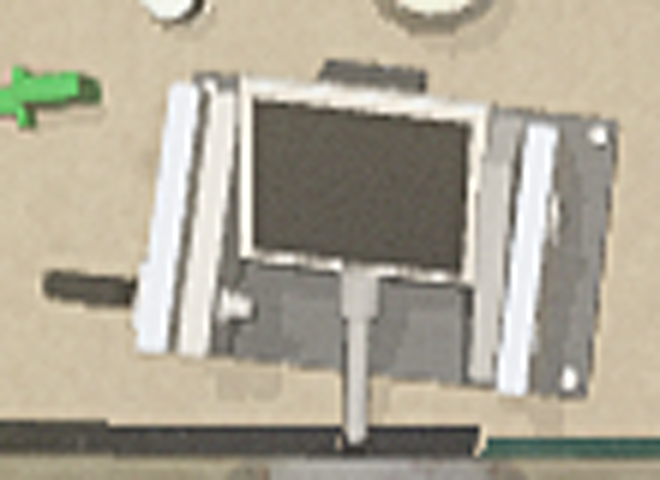

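Run:
```python
from h import *
np.set_printoptions(precision=4,suppress=True)
s,t=Cam("side"),Cam("top")
T=lambda x,y:(140+(x+.5)/6-.5,170+(y+.5)/6-.5)
S=lambda x,y:(150+(x+.5)/5-.5,180+(y+.5)/5-.5)
P={k:t.plane(T(*p),.15) for k,p in dict(lo=(170,83),li=(200,85),lfo=(133,352),lfi=(167,354),ri=(525,122),ro=(557,125),rfi=(497,393),rfo=(527,396)).items()}
for k,v in P.items(): print(k,v)
for a,b in(("lfo","lo"),("lfi","li"),("rfi","ri"),("rfo","ro")):
  d=P[b]-P[a];print("dir x",np.degrees(np.arctan2(d[1],d[0])),np.linalg.norm(d))
c=sum(P.values())/8;print("cheek centre",c)
print("side tops", [s.plane(S(*p),.15) for p in((122,185),(248,360),(270,350),(605,195),(457,47),(580,200))])
print("pivot bolt",s.plane(S(153,287),.12))
print("base corners side z12",[s.plane(S(*p),.012) for p in((232,597),(98,400),(648,390))])
print("base corners top z12",[t.plane(T(*p),.012) for p in((618,120),(585,398))])
print("ball",tri(s,S(489,507),t,T(355,443)))
print("tab top side/top",[s.plane(S(*p),.159) for p in((118,357),(190,325),(200,345))],[t.plane(T(*p),.159) for p in((45,286),(135,290))])
print("tip",t.plane(T(250,305),.12))
```

```text
lo [0.6139 0.3292 0.15  ]
li [0.6131 0.315  0.15  ]
lfo [0.487  0.3435 0.15  ]
lfi [0.4862 0.3276 0.15  ]
ri [0.5967 0.161  0.15  ]
ro [0.5954 0.1459 0.15  ]
rfi [0.4692 0.1725 0.15  ]
rfo [0.4679 0.1584 0.15  ]
dir x -6.443896820595988 0.12775725553536574
dir x -5.659505881251535 0.1275407722408885
dir x -5.142744295862904 0.12805184140999912
dir x -5.616360801475101 0.1281344692190799
cheek centre [0.5411 0.2441 0.15  ]
side tops [array([0.616 , 0.3242, 0.15  ]), array([0.4883, 0.3401, 0.15  ]), array([0.4872, 0.3298, 0.15  ]), array([0.4699, 0.1596, 0.15  ]), array([0.5965, 0.1475, 0.15  ]), array([0.4746, 0.1704, 0.15  ])]
pivot bolt [0.5789 0.3348 0.12  ]
base corners side z12 [array([0.4877, 0.3643, 0.012 ]), array([0.6298, 0.3492, 0.012 ]), array([0.4627, 0.1384, 0.012 ])]
base corners top z12 [array([0.61  , 0.1217, 0.012 ]), array([0.4622, 0.1377, 0.012 ])]
ball (array([0.4387, 0.2551, 0.0359]), np.float64(0.0008375627125478254))
tab top side/top [array([0.5169, 0.385 , 0.159 ]), array([0.5133, 0.3519, 0.159 ]), array([0.5008, 0.3549, 0.159 ])] [array([0.5175, 0.3831, 0.159 ]), array([0.5159, 0.3411, 0.159 ])]
tip [0.5095 0.295  0.12  ]
```

```bash
cat >> h.py <<'E'
np.set_printoptions(precision=4,suppress=True)
O=np.array([.5642,.2418,0]); psi=-.1
XS=np.array([np.cos(psi),np.sin(psi),0]);YS=np.array([-np.sin(psi),np.cos(psi),0]);Z=np.array([0,0,1.])
def S2W(x,y,z): return O+x*XS+y*YS+z*Z
def Rt(y,z): y,z=np.array(y),np.array(z); return np.c_[np.cross(y,z),y,z]
def goto(p,Rm=None,label=""):
    "p: wanted TCP; prints tool-frame shift (mm, before turning) and turn (deg)"
    s=manip.state();Rc=Rq(s["tool_rot"])
    print(label,"shift",Rc.inv().apply(np.array(p)-s["tool_pos"])*1e3,end=" ")
    if Rm is not None: print("turn",np.degrees((Rc.inv()*R.from_matrix(Rm)).as_rotvec()))
    else: print()
E
python3 - <<'E'
from h import *
print(S2W(-.06,.116,.129))
p=S2W(-.06,.116,.23);goto(p,Rt(XS,-Z))
s=Cam("side");print([s.proj(S2W(-.06,a,.159)) for a in(.098,.134)],[s.proj(S2W(-.06,a,.159-(a-.092)*.1)) for a in(.098,.134)])
E
```

```text
[0.5161 0.3632 0.129 ]
 shift [ 621.912  -731.8248   15.4452] turn [ -0.0337  -0.026  -58.8989]
[array([189.995 , 242.9037]), array([174.554 , 249.8754])] [array([190.0242, 243.1021]), array([174.8007, 251.2632])]
```

Call:
servo_tool --moves '[[[39,-45.5,1,0,0,0,45],[39,-45.5,1,0,0,0,45],[39,-45.5,1,0,0,0,45],[39,-45.5,1,0,0,0,45],[39,-45.5,1,0,0,0,45],[39,-45.5,1,0,0,0,45],[39,-45.5,1,0,0,0,45],[39,-45.5,1,0,0,0,45],[39,-45.5,1,0,0,0,45],[39,-45.5,1,0,0,0,45],[39,-45.5,1,0,0,0,45],[39,-45.5,1,0,0,0,45]]]'

```text
time: 1.85
tool_pos: [0.457, 0.1313, 0.2337]
tool_rot: [0.0, 0.976, 0.22, 0.001]
contact_force: [1.3, -0.3, 1.1]
gripper_width: 0.527
grasp_force: 0.0
```

Call:
servo_tool --moves '[[[38,-45,1,0,0,0,45],[38,-45,1,0,0,0,45],[38,-45,1,0,0,0,45],[38,-45,1,0,0,0,45],[0,0,0,0,0,-10,45],[0,0,0,0,0,-10,45],[0,0,0,0,0,-10,45],[0,0,0,0,0,-10,45],[0,0,0,0,0,-10,45],[0,0,0,0,0,-9,45],[0,0,0,0,0,0,45]]]'

```text
time: 3.22
tool_pos: [0.5169, 0.3569, 0.2293]
tool_rot: [0.0, 0.742, 0.671, -0.0]
contact_force: [0.2, 0.4, -0.0]
gripper_width: 0.523
grasp_force: 0.0
```

Run:
```python
from h import *
print(manip.state())
goto(S2W(-.06,.116,.23),Rt(XS,-Z))
t=Cam("top");s=Cam("side")
crop(s,140,160,150,120,5,"pics/s2.png")
```

```text
{'time': 3.225, 'joint_pos': array([ 0.4859,  0.0701,  1.6216, -0.    ,  1.4499,  0.586 ]), 'joint_vel': array([-0.0031, -0.0019, -0.0009,  0.0003, -0.0022,  0.0429]), 'joint_efforts': array([  0.0038, -39.8721, -36.7875,  -0.0003,   0.0006,  -0.3186]), 'tool_pos': array([0.5169, 0.3569, 0.2293]), 'tool_rot': array([ 0.    ,  0.7416,  0.6709, -0.    ]), 'contact_force': array([ 0.1548,  0.4221, -0.0353]), 'ft_torque': array([0.0014, 0.0465, 0.0449]), 'grasp_force': 0.0, 'gripper_width': 0.5227574885838211}
 shift [ 6.16   -1.4483 -0.7242] turn [-0.0011  0.0014 -0.0022]
```

Call:
servo_tool --moves '[[[6,-1.5,0,0,0,0,45],[0,0,35,0,0,0,45],[0,0,35,0,0,0,45],[0,0,20,0,0,0,45],[0,0,10,0,0,0,45],[0,0,0,0,0,0,45]]]'

```text
time: 4.08
tool_pos: [0.5161, 0.3632, 0.1293]
tool_rot: [-0.0, 0.741, 0.671, -0.0]
contact_force: [-0.8, 0.4, 0.0]
gripper_width: 0.528
grasp_force: 0.0
```

Run:
```python
from h import *
print(manip.state()["tool_pos"],manip.state()["contact_force"])
a,b=Cam("side"),Cam("top")
A=cv2.resize(a.im[190:290,140:250],None,fx=5,fy=5,interpolation=cv2.INTER_CUBIC)
B=cv2.resize(b.im[170:250,130:190],None,fx=4,fy=5.0*100/80,interpolation=cv2.INTER_CUBIC)
cv2.imwrite("pics/c3.png",np.hstack([A,cv2.resize(B,(240,500))]))
```

```text
[0.5161 0.3632 0.1293] [-0.8014  0.3752  0.037 ]
```

View pics/c3.png

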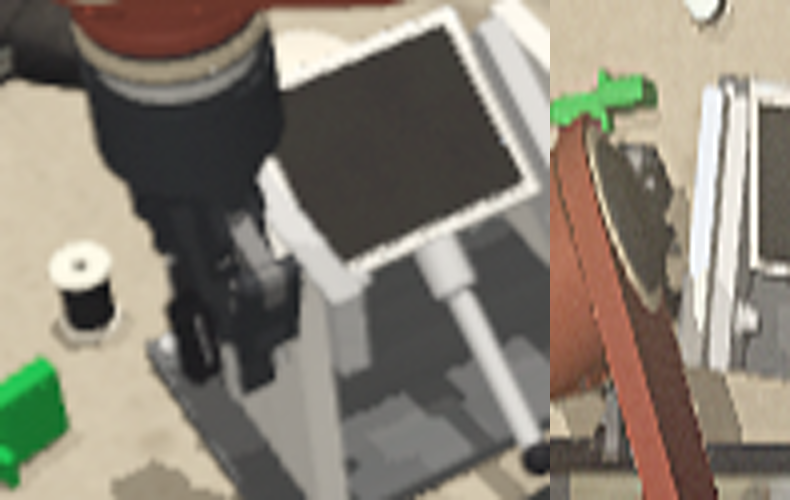

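The side view shows the fingers straddling the tab near (220,330); the top view is hidden by the arm. Next I close the gripper.

Call:
servo_tool --moves '[[[0,0,0,0,0,0,10],[0,0,0,0,0,0,10],[0,0,0,0,0,0,10],[0,0,0,0,0,0,10],[0,0,0,0,0,0,10],[0,0,0,0,0,0,10]]]'

```text
time: 4.92
tool_pos: [0.5166, 0.3634, 0.1305]
tool_rot: [0.0, 0.741, 0.672, 0.001]
contact_force: [-1.0, 1.1, 5.2]
gripper_width: 0.154
grasp_force: 58.4
```

Call:
servo_tool --moves '[[[4,0,0,0,0,0,8],[8,0,0,0,0,0,8],[8,0,0,0,0,0,8],[8,0,0,0,0,0,8],[8,0,0,0,0,0,8],[8,0,0,0,0,0,8],[10,0,0,0,0,0,8],[15,0,0,0,0,0,8],[15,0,0,0,0,0,8],[10,0,0,0,0,0,8],[0,0,0,0,0,0,8]]]'

```text
time: 6.3
tool_pos: [0.5252, 0.4574, 0.1293]
tool_rot: [0.0, 0.741, 0.672, 0.0]
contact_force: [0.9, -0.7, -1.1]
gripper_width: 0.157
grasp_force: 58.4
```

Run:
```python
from h import *
print(manip.state())
a,b=Cam("side"),Cam("top")
A=cv2.resize(a.im[190:290,120:250],None,fx=5,fy=5,interpolation=cv2.INTER_CUBIC)
cv2.imwrite("pics/c4.png",A)
goto(S2W(-.05,.212,.02),Rt(XS,-Z))
print("green",b.plane((142,186),0.01),"note right edge",b.plane((118,205),0))
```

```text
{'time': 6.3, 'joint_pos': array([ 0.6098,  0.3049,  1.5271, -0.0001,  1.3095,  0.7072]), 'joint_vel': array([-0.015 , -0.0134,  0.0185, -0.0064,  0.0045, -0.0042]), 'joint_efforts': array([  0.4245, -48.9211, -35.9743,   0.0333,  -0.0141,   0.0244]), 'tool_pos': array([0.5252, 0.4574, 0.1293]), 'tool_rot': array([0.    , 0.7407, 0.6719, 0.    ]), 'contact_force': array([ 0.917 , -0.6803, -1.1455]), 'ft_torque': array([ 0.0575,  0.0437, -0.046 ]), 'grasp_force': 58.378719091415405, 'gripper_width': 0.15723517259198383}
 shift [  2.293   10.2895 109.1258] turn [-0.0109  0.0273  0.1069]
green [0.6193 0.4449 0.01  ] note right edge [0.5581 0.5236 0.    ]
```

View pics/c4.png

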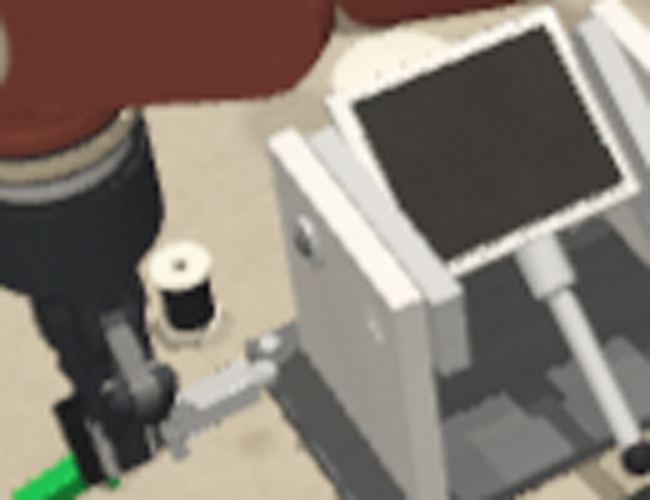

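The pin is drawn clear, tip at crop (270,362), shoulder at (180,410). The table is still tilted and the left hole is empty at (375,320).

Run:
```python
from h import *
s=manip.state();a=Cam("side");g=s["tool_pos"]+[0,0,.005]
for th in(0,.05,.1):
  u=-YS*np.cos(th)+Z*np.sin(th);n=np.cross(u,XS);n*=np.sign(n[2])
  ax=g-.016*n+.024*u
  print(th,[((a.proj(ax+d*u)-[120,190]+.5)*5-.5).round(1) for d in(0,.038,.048)])
```

```text
0 [array([174.8, 419.9]), array([257.5, 381.4]), array([278.8, 371.5])]
0.05 [array([176.1, 417.2]), array([258.1, 375.8]), array([279.3, 365.1])]
0.1 [array([177.2, 414.5]), array([258.4, 370.2]), array([279.4, 358.8])]
```

Call:
servo_tool --moves '[[[2,0,30,0,0,0,8],[0,0,35,0,0,0,8],[0,0,25,0,0,0,8],[0,0,10,0,4.5,0,8],[0,0,3,0,0,0,8],[0,0,3,0,0,0,8],[0,0,0,0,0,0,8]]]'

```text
time: 7.32
tool_pos: [0.5259, 0.4595, 0.0241]
tool_rot: [-0.026, 0.74, 0.671, 0.03]
contact_force: [0.5, -0.0, -0.9]
gripper_width: 0.158
grasp_force: 58.4
```

Call:
servo_tool --moves '[[[0,0,1.5,0,0,0,8],[0,0,1,0,0,0,8],[0,0,0,0,0,0,8]]]'

```text
time: 7.7
tool_pos: [0.5254, 0.4593, 0.0208]
tool_rot: [-0.026, 0.74, 0.671, 0.029]
contact_force: [-0.3, 0.1, -1.5]
gripper_width: 0.155
grasp_force: 58.4
```

Call:
servo_tool --moves '[[[0,0,1,0,0,0,8],[0,0,0.5,0,0,0,8],[0,0,0,0,0,0,8]]]'

```text
time: 8.07
tool_pos: [0.5258, 0.4594, 0.0206]
tool_rot: [-0.026, 0.74, 0.671, 0.029]
contact_force: [-3.1, -3.1, 4.9]
gripper_width: 0.153
grasp_force: 59.6
```

Call:
servo_tool --moves '[[[0,0,0.7,0,0,0,8],[0,0,0.3,0,0,0,8],[0,0,0,0,0,0,8]]]'

```text
time: 8.45
tool_pos: [0.5261, 0.4596, 0.0206]
tool_rot: [-0.026, 0.74, 0.671, 0.029]
contact_force: [-3.3, -5.3, 9.3]
gripper_width: 0.157
grasp_force: 60.2
```

Call:
servo_tool --moves '[[[0,0,0,0,0,0,18],[0,0,0,0,0,0,24],[0,0,0,0,0,0,32],[0,0,0,0,0,0,40],[0,0,0,0,0,0,40]]]'

```text
time: 9.07
tool_pos: [0.5255, 0.4595, 0.0182]
tool_rot: [-0.026, 0.74, 0.671, 0.029]
contact_force: [0.0, 0.6, -0.3]
gripper_width: 0.468
grasp_force: 0.0
```

Call:
servo_tool --moves '[[[0,0,-10,0,0,0,40],[0,0,-40,0,0,0,40],[0,0,-50,0,-4.5,0,40],[0,0,-50,0,0,0,40],[0,0,-50,0,0,0,40],[0,0,0,0,0,0,40]]]'

```text
time: 9.82
tool_pos: [0.5273, 0.4535, 0.2264]
tool_rot: [0.001, 0.741, 0.672, 0.006]
contact_force: [-0.9, 1.4, 0.4]
gripper_width: 0.465
grasp_force: 0.0
```

Run:
```python
from h import *
th=.6
zt=XS*np.sin(th)-Z*np.cos(th)
def lev(th,off=0): return S2W(-.125*np.cos(th),0,.12-.125*np.sin(th))+ (0.005-off)*(XS*np.sin(th)-Z*np.cos(th))
for ysgn in(1,-1):
  Rm=Rt(YS*ysgn,zt); goto(lev(.6,.10),Rm,f"y{ysgn} above lever")
print(lev(.6),lev(0))
```

```text
y1 above lever shift [-207.5395 -100.2702   95.8762] turn [-26.1151 -26.8793 -87.1801]
y-1 above lever shift [-207.5395 -100.2702   95.8762] turn [-26.8741  26.11    87.0989]
[0.4644 0.2518 0.0453] [0.4398 0.2543 0.115 ]
```

Call:
servo_tool --moves '[[[-52,-25,0,0,0,0,40],[-52,-25,0,0,0,0,40],[-52,-25,0,0,0,0,40],[-52,-25,0,0,0,0,40]]]'

```text
time: 10.32
tool_pos: [0.4033, 0.2528, 0.2172]
tool_rot: [-0.0, 0.741, 0.672, -0.001]
contact_force: [0.3, -0.3, 1.0]
gripper_width: 0.468
grasp_force: 0.0
```

Call:
servo_tool --moves '[[[0,0,0,-2.61,-2.69,-8.72,40],[0,0,0,-2.61,-2.69,-8.72,40],[0,0,0,-2.61,-2.69,-8.72,40],[0,0,0,-2.61,-2.69,-8.72,40],[0,0,0,-2.61,-2.69,-8.72,40],[0,0,0,-2.61,-2.69,-8.72,40],[0,0,0,-2.61,-2.69,-8.72,40],[0,0,0,-2.61,-2.69,-8.72,40],[0,0,0,-2.61,-2.69,-8.72,40],[0,0,0,-2.61,-2.69,-8.72,40],[0,0,0,0,0,0,40]]]'

```text
time: 11.7
tool_pos: [0.4038, 0.2538, 0.2167]
tool_rot: [0.29, 0.047, 0.956, -0.019]
contact_force: [-0.2, -0.2, -0.1]
gripper_width: 0.471
grasp_force: 0.0
```

Run:
```python
from h import *
th=.6
zt=XS*np.sin(th)-Z*np.cos(th)
L=lambda th,off=0:S2W(-.125*np.cos(th),0,.12-.125*np.sin(th))+ (0.005-off)*(XS*np.sin(th)-Z*np.cos(th))
goto(L(.6,.05),Rt(YS,zt));goto(L(.6),Rt(YS,zt))
s=manip.state();print(s["tool_pos"],s["joint_pos"])
# pin on bench: top view
t=Cam("top");cv2.imwrite("pics/t5.png",cv2.resize(t.im[170:250,110:240],None,fx=6,fy=6,interpolation=cv2.INTER_CUBIC))
```

```text
shift [ 45.46     5.2821 126.0411] turn [-0.4677 -0.6438  0.2112]
 shift [ 44.8974   5.6892 176.0363] turn [-0.4677 -0.6438  0.2112]
[0.4038 0.2538 0.2167] [ 0.6106 -0.5709  2.2471 -0.4397  1.0463 -0.72  ]
```

View pics/t5.png

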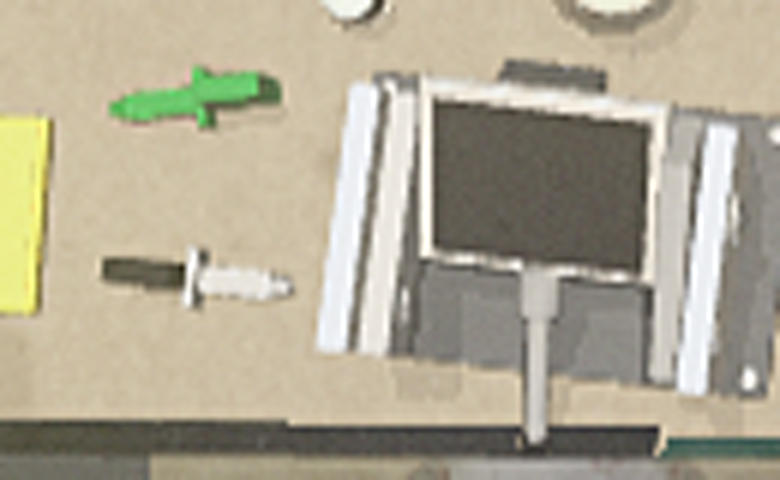

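Top crop: the pin lies upright, tab at (145,270), shoulder (193,278), tip (290,288). The table and lever have not moved.

Call:
servo_tool --moves '[[[23,3,0,-0.5,-0.6,0.2,40],[22,3,0,0,0,0,40],[0,0,50,0,0,0,40],[0,0,50,0,0,0,40],[0,0,30,0,0,0,40],[0,0,0,0,0,0,40]]]'

```text
time: 12.5
tool_pos: [0.4409, 0.2556, 0.0827]
tool_rot: [0.293, 0.048, 0.955, -0.016]
contact_force: [-0.0, 0.3, -0.1]
gripper_width: 0.468
grasp_force: 0.0
```

Run:
```python
from h import *
th=.6
zt=XS*np.sin(th)-Z*np.cos(th)
L=lambda th,off=0:S2W(-.125*np.cos(th),0,.12-.125*np.sin(th))+ (0.005-off)*(XS*np.sin(th)-Z*np.cos(th))
goto(L(.6),Rt(YS,zt))
```

```text
shift [ 1.4292 -1.2621 44.2839] turn [-0.1626 -0.243   0.0146]
```

Call:
servo_tool --moves '[[[1.4,-1,20,0,0,0,40],[0,0,15,0,0,0,40],[0,0,9,0,0,0,40],[0,0,0,0,0,0,40],[0,0,0,0,0,0,6],[0,0,0,0,0,0,6],[0,0,0,0,0,0,6],[0,0,0,0,0,0,6],[0,0,0,0,0,0,6]]]'

```text
time: 13.62
tool_pos: [0.4651, 0.2525, 0.0491]
tool_rot: [0.296, 0.047, 0.954, -0.016]
contact_force: [-0.7, -5.9, 3.0]
gripper_width: 0.112
grasp_force: 58.4
```

Run:
```python
from h import *
L=lambda th,off=0:S2W(-.125*np.cos(th),0,.12-.125*np.sin(th))+ (0.005-off)*(XS*np.sin(th)-Z*np.cos(th))
s=manip.state();p=s["tool_pos"];Rc=Rq(s["tool_rot"]).as_matrix();print(p,Rc)
goto(L(.6),Rt(YS,XS*np.sin(.6)-Z*np.cos(.6)))
# pivot (axis) in the tool frame, then arc steps per 5 deg about stand y
piv=S2W(0,0,.12);v=Rc.T@(piv-p)*1e3;ax=Rc.T@YS
print("axis in tool",v,ax)
r=R.from_rotvec(-np.radians(4.5)*0+ax*0)
for dth in(-.6/8,):   # tilt change; positive tilt = front down = rotation about -YS? check sign by z
  for sg in(1,-1):
    q=R.from_rotvec(sg*abs(dth)*ax); print(sg,"shift",v-q.apply(v),"turn",np.degrees(q.as_rotvec()),"dz",(Rc@(v-q.apply(v)))[2])
```

```text
[0.4651 0.2525 0.0491] [[-0.8207  0.0992  0.5628]
 [ 0.0806  0.9951 -0.0579]
 [-0.5657 -0.0022 -0.8246]]
 shift [ 2.7578 -0.7258  2.78  ] turn [-0.081   0.0748  0.1   ]
axis in tool [-122.2484   -0.9509   -2.0567] [-0.0017  1.     -0.0014]
1 shift [-0.1895 -0.0133 -9.1659] turn [-0.0075  4.2972 -0.0061] dz 7.665397795219625
-1 shift [-0.4979  0.0121  9.1544] turn [ 0.0075 -4.2972  0.0061] dz -7.267019265700042
```

Call:
servo_tool --moves '[[[-0.3,0,-9.2,0,4.3,0,6],[-0.3,0,-9.2,0,4.3,0,6],[-0.3,0,-9.2,0,4.3,0,6],[-0.3,0,-9.2,0,4.3,0,6],[-0.3,0,-9.2,0,4.3,0,6],[-0.3,0,-9.2,0,4.3,0,6],[-0.3,0,-9.2,0,4.3,0,6],[0,0,0,0,0,0,6]]]'

```text
time: 14.62
tool_pos: [0.4431, 0.2548, 0.1088]
tool_rot: [0.036, 0.049, 0.998, -0.003]
contact_force: [-3.3, -3.8, 2.3]
gripper_width: 0.117
grasp_force: 59.3
```

Run:
```python
from h import *
s=manip.state();p=s["tool_pos"];Rc=Rq(s["tool_rot"]).as_matrix();print(s["contact_force"],s["gripper_width"],p)
g=p-.005*Rc[:,2];d=g-O;print("tilt from grip",np.arctan2(.12-g[2],-d@XS),"r",np.hypot(.12-g[2],d@XS),"tool tilt",np.arctan2(Rc[:,2]@XS,-Rc[2,2]))
a=Cam("side");cv2.imwrite("pics/s6.png",cv2.resize(a.im[180:300,150:290],None,fx=5,fy=5,interpolation=cv2.INTER_CUBIC))
```

```text
[-3.3364 -3.8404  2.3413] 0.11715566208202281 [0.4431 0.2548 0.1088]
tilt from grip 0.05109450917724861 r 0.12232939561104596 tool tilt 0.07252684030134447
```

View pics/s6.png

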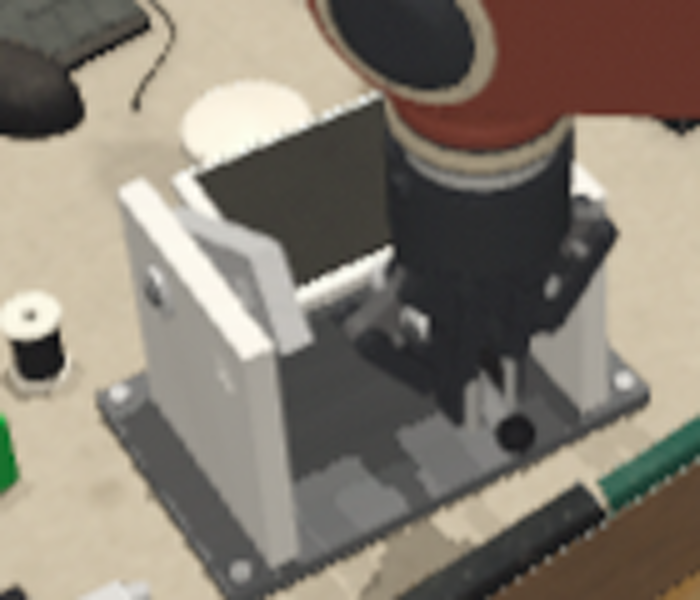

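Side crop: the gripper holds the lever, ball at (515,433), and the table is nearly level. I check the tilt from the ball.

Run:
```python
from h import *
a=Cam("side")
for p in((515,434),):
  q=(150+(p[0]+.5)/5-.5,180+(p[1]+.5)/5-.5);d=a.ray(q);t=((O-a.e)@YS)/(d@YS);P=a.e+t*d
  print(P,"tilt",np.arctan2(.12-P[2],-(P-O)@XS),"r",np.hypot(.12-P[2],(P-O)@XS))
for th in(0,.04,.0725): print(th,((a.proj(S2W(-.152*np.cos(th),0,.12-.152*np.sin(th)))-[150,180]+.5)*5-.5))
for th in(.6,): print(th,((a.proj(S2W(-.152*np.cos(th),0,.12-.152*np.sin(th)))-[150,180]+.5)*5-.5), "seen 489,507")
```

```text
[0.4139 0.2569 0.1081] tilt 0.07875122106772793 r 0.15155305836752692
0 [515.4822 416.5937]
0.04 [515.6692 426.0067]
0.0725 [515.5959 433.3316]
0.6 [488.6632 507.5496] seen 489,507
```

Call:
servo_tool --moves '[[[-0.2,0,-4.5,0,2.1,0,6],[-0.2,0,-4.5,0,2.1,0,6],[0,0,0,0,0,0,6],[0,0,0,0,0,0,6]]]'

```text
time: 15.22
tool_pos: [0.4426, 0.2549, 0.1173]
tool_rot: [0.0, 0.049, 0.999, -0.001]
contact_force: [-3.2, -4.0, 1.3]
gripper_width: 0.114
grasp_force: 59.4
```

```bash
cat >> h.py <<'E'
def ball_tilt(a):
    m=(cv2.cvtColor(a.im,cv2.COLOR_BGR2GRAY)<50).astype(np.uint8);c0=np.array(a.proj(S2W(-.152,0,.12)))
    n,l,st,ce=cv2.connectedComponentsWithStats(m)
    i=min((i for i in range(1,n) if 8<st[i,4]<90),key=lambda i:np.linalg.norm(ce[i]-c0))
    d=a.ray(ce[i]);t=((O-a.e)@YS)/(d@YS);P=a.e+t*d
    print("ball",ce[i],st[i],"expect level",c0,"tilt",np.arctan2(.12-P[2],-(P-O)@XS))
E
python3 - <<'E'
from h import *
s=manip.state();Rc=Rq(s["tool_rot"]).as_matrix();print(s["contact_force"],s["tool_pos"],"tool tilt",np.arctan2(Rc[:,2]@XS,-Rc[2,2]))
ball_tilt(Cam("side"))
E
```

```text
[-3.2284 -3.9854  1.3274] [0.4426 0.2549 0.1173] tool tilt 0.0004849230204492946
ball [252.7778 263.0889] [249 260   8   8  45] expect level [252.6964 262.9187] tilt 0.0016356236608769052
```

Call:
servo_tool --moves '[[[0,0,0,0,0,0,16],[0,0,0,0,0,0,24],[0,0,0,0,0,0,40],[0,0,0,0,0,0,40],[0,0,-20,0,0,0,40],[0,0,-40,0,0,0,40],[0,0,-50,0,0,0,40],[0,0,0,0,0,0,40]]]'

```text
time: 16.27
tool_pos: [0.4459, 0.2567, 0.2332]
tool_rot: [0.006, 0.049, 0.999, 0.002]
contact_force: [-0.7, 0.5, -1.1]
gripper_width: 0.471
grasp_force: 0.0
```

Run:
```python
from h import *
s=manip.state();print(s["tool_pos"],s["joint_pos"][5])
a,t=Cam("side"),Cam("top");ball_tilt(a)
T=lambda x,y:(110+(x+.5)/6-.5,170+(y+.5)/6-.5)
sh=t.plane(T(193,278),.007);tip=t.plane(T(290,289),.007);tail=t.plane(T(103,268),.046);tf=t.plane(T(184,275),.046)
print(sh,tip,tail,tf,"ang",np.degrees(np.arctan2(*(tip-tail)[1::-1])))
u=(tip-tail);u[2]=0;u/=np.linalg.norm(u);print(u,"XS.u",u@XS)
g=(tail+tf)/2;g[2]=.018;print("grip est",g)
yx=np.cross(Z,u)  # perpendicular
goto([*g[:2],.21],Rt(yx,-Z),"above pin");
goto([*g[:2],.21],Rt(-yx,-Z),"above pin")
```

```text
[0.4459 0.2567 0.2332] -1.0951134413594423
ball [252.7727 263.    ] [249 260   8   7  44] expect level [252.6964 262.9187] tilt -0.00015917693573170826
[0.5234 0.4438 0.007 ] [0.5179 0.3919 0.007 ] [0.5276 0.4787 0.046 ] [0.5243 0.4368 0.046 ] ang -96.34642501493167
[-0.1105 -0.9939  0.    ] XS.u -0.010765804266627977
grip est [0.5259 0.4578 0.018 ]
above pin shift [-62.2262 209.0822  18.4033] turn [ 0.2036  0.1008 90.7467]
above pin shift [-62.2262 209.0822  18.4033] turn [ -0.1004   0.2029 -89.2531]
```

Call:
servo_tool --moves '[[[-15.5,52.5,5,0,0,0,40],[-15.5,52.5,5,0,0,0,40],[-15.5,52.5,5,0,0,0,40],[-15.5,52.5,3,0,0,0,40],[0,0,0,0,0,0,40]]]'

```text
time: 17.0
tool_pos: [0.5246, 0.4603, 0.2043]
tool_rot: [-0.002, 0.048, 0.999, -0.002]
contact_force: [-0.5, -0.4, -0.0]
gripper_width: 0.47
grasp_force: 0.0
```

Call:
servo_tool --moves '[[[0,0,0,0,0,-10,40],[0,0,0,0,0,-10,40],[0,0,0,0,0,-10,40],[0,0,0,0,0,-10,40],[0,0,0,0,0,-10,40],[0,0,0,0,0,-10,40],[0,0,0,0,0,-10,40],[0,0,0,0,0,-10,40],[0,0,0,0,0,-9,40],[0,0,0,0,0,0,40]]]'

```text
time: 18.25
tool_pos: [0.5248, 0.4573, 0.2084]
tool_rot: [-0.0, -0.664, 0.747, -0.001]
contact_force: [0.5, 0.5, 0.3]
gripper_width: 0.469
grasp_force: 0.0
```

Run:
```python
from h import *
u=np.array([-.1105,-.9939,0]);y=-np.cross(Z,u)
s=manip.state();print(s["tool_pos"],s["joint_pos"])
goto([.5257,.4585,.018],Rt(y,-Z))
```

```text
[0.5248 0.4573 0.2084] [ 0.6104  0.2398  1.4684 -0.0013  1.4338 -2.4133]
 shift [ -1.5183  -0.6222 190.3516] turn [-0.0275 -0.0712 -0.3996]
```

Call:
servo_tool --moves '[[[-1.5,-0.6,50,0,0,-0.4,40],[0,0,50,0,0,0,40],[0,0,50,0,0,0,40],[0,0,25,0,0,0,40],[0,0,14.5,0,0,0,40],[0,0,0,0,0,0,40],[0,0,0,0,0,0,30],[0,0,0,0,0,0,20],[0,0,0,0,0,0,8],[0,0,0,0,0,0,8],[0,0,0,0,0,0,8],[0,0,0,0,0,0,8]]]'

```text
time: 19.75
tool_pos: [0.5277, 0.4608, 0.0221]
tool_rot: [0.002, -0.668, 0.744, -0.001]
contact_force: [-0.4, 0.1, 6.1]
gripper_width: 0.157
grasp_force: 59.1
```

Call:
servo_tool --moves '[[[0,0,-10,0,0,0,8],[0,0,-40,0,0,0,8],[0,0,-50,0,0,0,8],[0,0,-50,0,0,0,8],[0,0,-50,0,0,0,8],[0,0,0,0,0,0,8]]]'

```text
time: 20.5
tool_pos: [0.5285, 0.4615, 0.2271]
tool_rot: [0.006, -0.668, 0.744, -0.001]
contact_force: [0.1, -0.3, -1.3]
gripper_width: 0.159
grasp_force: 58.6
```

Run:
```python
from h import *
s=manip.state();print(s["tool_pos"],s["gripper_width"],s["grasp_force"])
a=Cam("side");cv2.imwrite("pics/s7.png",cv2.resize(a.im[130:280,60:240],None,fx=4,fy=4,interpolation=cv2.INTER_CUBIC))
goto(S2W(-.06,-.116-.065,.20),Rt(XS,-Z))
```

```text
[0.5285 0.4615 0.2271] 0.15861848262837897 58.632264733314514
 shift [395.0099  -1.8349  21.71  ] turn [  0.3197   0.5276 179.5233]
```

View pics/s7.png

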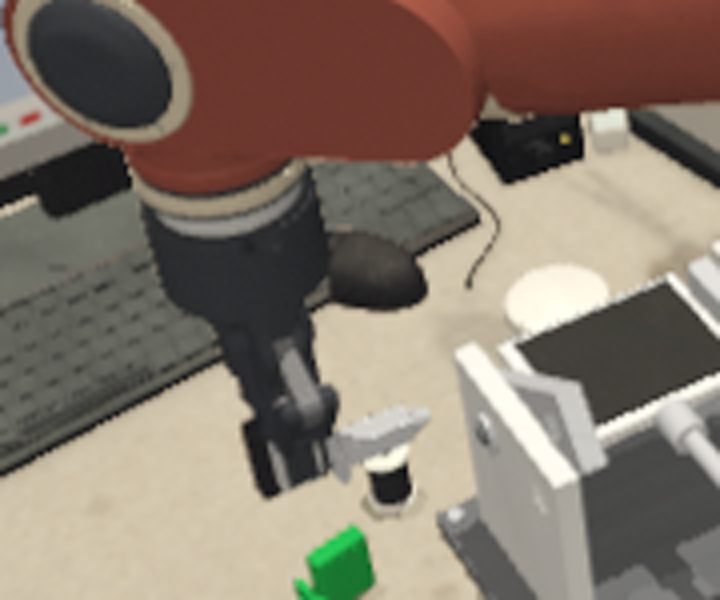

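```bash
cat >> h.py <<'E'
def pinpred(a,ox,oy,k,u,drop=.0151,fwd=.0225):
    p=np.array(manip.state()["tool_pos"])
    for th in(-.08,0,.08):
        w=u*np.cos(th)+Z*np.sin(th);n=Z*np.cos(th)-u*np.sin(th)
        b=p-drop*n+fwd*w;f=lambda q:((a.proj(q)-[ox,oy]+.5)*k-.5).round(1)
        print(th,"shoulder face",f(b),"tip ctr",f(b+.048*w),"tip top/bot",f(b+.048*w+.004*n),f(b+.048*w-.004*n),"shaft top edge",f(b+.007*n-.007*np.cross(Z,u)),f(b+.038*w+.007*n-.007*np.cross(Z,u)))
E
python3 - <<'E'
from h import *
a=Cam("side");pinpred(a,60,130,4,np.array([-.1105,-.9939,0]))
E
```

```text
-0.08 shoulder face [342.6 467.1] tip ctr [432.4 434.6] tip top/bot [431.9 428.8] [432.8 440.4] shaft top edge [346.9 465.4] [418.9 439.3]
0 shoulder face [344.5 463.7] tip ctr [433.5 425.7] tip top/bot [432.5 420. ] [434.6 431.3] shaft top edge [347.7 462.3] [419.1 431.9]
0.08 shoulder face [346.1 460.1] tip ctr [433.8 416.9] tip top/bot [432.2 411.5] [435.5 422.3] shaft top edge [348.3 459.3] [418.6 424.6]
```

Side crop: the pin is held with its shoulder at (342,455) and tip at (428,413), perhaps slightly nose-up. The table looks level. Next I turn the pin end for end and carry it over.

Call:
servo_tool --moves '[[[0,0,0,0,0,10,8],[0,0,0,0,0,10,8],[0,0,0,0,0,10,8],[0,0,0,0,0,10,8],[0,0,0,0,0,10,8],[0,0,0,0,0,10,8],[0,0,0,0,0,10,8],[0,0,0,0,0,10,8],[0,0,0,0,0,10,8],[0,0,0,0,0,10,8],[0,0,0,0,0,10,8],[0,0,0,0,0,10,8]]]'

```text
time: 22.1
tool_pos: [0.5249, 0.4589, 0.216]
tool_rot: [-0.001, 0.313, 0.95, -0.002]
contact_force: [-1.0, 0.4, -1.4]
gripper_width: 0.153
grasp_force: 58.4
```

Call:
servo_tool --moves '[[[0,0,0,0,0,10,8],[0,0,0,0,0,10,8],[0,0,0,0,0,10,8],[0,0,0,0,0,10,8],[0,0,0,0,0,10,8],[0,0,0,0,0,9,8],[-50,0,0,0,0,0,8],[-50,0,0,0,0,0,8],[-50,0,0,0,0,0,8],[-50,0,0,0,0,0,8],[0,0,0,0,0,0,8]]]'

```text
time: 23.48
tool_pos: [0.5064, 0.2576, 0.2165]
tool_rot: [-0.0, 0.74, 0.673, -0.002]
contact_force: [-0.7, 0.7, -1.6]
gripper_width: 0.153
grasp_force: 58.6
```

Run:
```python
from h import *
s=manip.state();print(s["tool_pos"],s["gripper_width"],s["joint_pos"])
goto(S2W(-.06,-.116-.065,.16),Rt(XS,-Z))
```

```text
[0.5064 0.2576 0.2165] 0.15319323265901363 [ 0.3402 -0.0601  1.7739 -0.0011  1.4317  0.4348]
 shift [-190.8305   -1.8033   56.9942] turn [-0.1788  0.1538  0.3147]
```

Call:
servo_tool --moves '[[[-50,0,0,0,0,0,8],[-50,0,0,0,0,0,8],[-50,0,0,0,0,0,8],[-41,-2,0,0,0,0.3,8],[0,0,30,0,0,0,8],[0,0,30,0,0,0,8],[0,0,18,0,0,0,8],[0,0,0,0,0,0,8],[0,0,0,0,0,0,8]]]'

```text
time: 24.6
tool_pos: [0.4897, 0.0711, 0.1428]
tool_rot: [0.001, 0.74, 0.673, 0.001]
contact_force: [0.1, -1.1, -1.1]
gripper_width: 0.153
grasp_force: 58.6
```

Run:
```python
from h import *
s=manip.state();print(s["tool_pos"],s["gripper_width"],s["contact_force"])
a=Cam("side");ball_tilt(a)
o=a.proj(S2W(-.06,-.14,.12)).astype(int)-[50,40];print(o)
cv2.imwrite("pics/s8.png",cv2.resize(a.im[o[1]:o[1]+75,o[0]:o[0]+100],None,fx=8,fy=8,interpolation=cv2.INTER_CUBIC))
pinpred(a,o[0],o[1],8,YS)
goto(S2W(-.06,-.181,.133),Rt(XS,-Z))
```

```text
[0.4897 0.0711 0.1428] 0.15315709428781035 [ 0.1012 -1.0695 -1.0818]
ball [252.8621 263.9655] [249 261   8   6  29] expect level [252.6964 262.9187] tilt 0.018467169506342734
[231 173]
-0.08 shoulder face [446.4 287.7] tip ctr [313.4 358.6] tip top/bot [312.5 349.1] [314.3 368.2] shaft top edge [431.6 258. ] [326.5 313.6]
0 shoulder face [443.  284.9] tip ctr [309.3 346.5] tip top/bot [309.3 336.4] [309.3 356.6] shaft top edge [429.8 254.4] [324.1 302.5]
0.08 shoulder face [440.  281.7] tip ctr [306.4 333.5] tip top/bot [307.3 322.9] [305.6 343.9] shaft top edge [428.3 250.5] [322.8 290.8]
 shift [-3.6807 -3.2555 10.2991] turn [ 0.2504 -0.0395  0.2526]
```

View pics/s8.png

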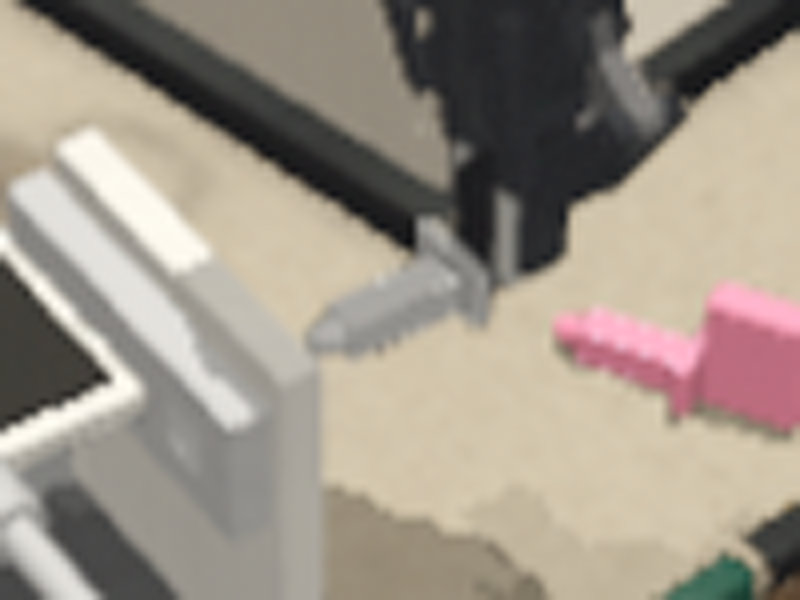

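Side crop: pin tip at (315,337), shoulder at about (450,280), and the cheek's front corner at (320,370). Next I measure the pitch with a mask and line fit.

```bash
cat >> h.py <<'E'
def shaft(a,o,k=8,drop=.0151,fwd=.0225,u=YS):
    g=cv2.resize(a.im,None,fx=4,fy=4,interpolation=cv2.INTER_CUBIC)
    hsv=cv2.cvtColor(g,cv2.COLOR_BGR2HSV);m=((hsv[...,1]<22)&(hsv[...,2]>90)&(hsv[...,2]<240)).astype(np.uint8)
    p=np.array(manip.state()["tool_pos"]);f=lambda q:(a.proj(q)+.5)*4-.5
    b=p-drop*Z+fwd*u
    c0,c1=f(b+.046*u)[0],f(b+.012*u)[0]
    mid=lambda c:np.interp(c,[f(b+.048*u)[0],f(b)[0]],[f(b+.048*u)[1],f(b)[1]])
    xs,ys,hs=[],[],[]
    for c in range(int(c0),int(c1)):
        r0=int(mid(c));r=np.where(m[r0-22:r0+22,c])[0]
        if len(r)>8: xs.append(c);ys.append(r.mean()+r0-22);hs.append(len(r))
    P=np.polyfit(xs,ys,1);print("shaft cols",xs[0],xs[-1],"heights",hs[::8],"fit slope",P[0],"mid residual px4",[round(float(np.polyval(P,c)-mid(c)),1) for c in(c0,c1)])
    # same silhouette centre line predicted from the model's corners
    for th in(-.05,0,.05,.1):
        w=u*np.cos(th)+Z*np.sin(th);n=Z*np.cos(th)-u*np.sin(th);x=np.cross(w,n);bb=p-drop*n+fwd*w
        q=[]
        for d in(.008,.036):
            cs=[f(bb+d*w+.007*(i*n+j*x)) for i in(-1,1) for j in(-1,1)]
            q.append(f(bb+d*w))
        q=np.array(q);print(th,"slope",(q[1]-q[0])[1]/(q[1]-q[0])[0],"y at cols",[round(float(np.polyval(np.polyfit(q[:,0],q[:,1],1),c)-np.polyval(P,c)),1) for c in(c0,c1)])
    cv2.imwrite("pics/mask.png",m[o[1]*4:o[1]*4+300,o[0]*4:o[0]*4+400]*255)
E
python3 - <<'E'
from h import *
a=Cam("side");shaft(a,[231,173])
E
```

```text
shaft cols 1081 1127 heights [23, 23, 29, 34, 31, 31] fit slope -0.4202705827937079 mid residual px4 [-2.8, -0.8]
-0.05 slope -0.5060163882987936 y at cols [7.1, 3.0]
0 slope -0.4604402048375392 y at cols [2.8, 0.8]
0.05 slope -0.41471843180591855 y at cols [-1.5, -1.3]
0.1 slope -0.36862243092016983 y at cols [-5.8, -3.4]
```

View pics/mask.png

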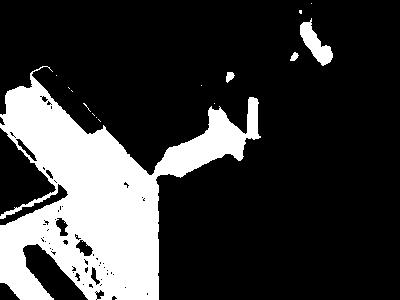

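Call:
servo_tool --moves '[[[0,-1.6,4,0,0,0,8],[0,-1.6,3.5,0.2,-2.6,0.2,8],[0,0,0,0,0,0,8],[0,0,0,0,0,0,8],[0,0,0,0,0,0,8]]]'

```text
time: 25.32
tool_pos: [0.486, 0.071, 0.1348]
tool_rot: [0.015, 0.741, 0.671, -0.017]
contact_force: [-0.6, -0.5, -1.5]
gripper_width: 0.157
grasp_force: 58.6
```

Run:
```python
from h import *
s=manip.state();p=s["tool_pos"];print(p,s["contact_force"],"stand x,y",(p-O)@XS,(p-O)@YS)
a=Cam("side");shaft(a,[231,173]);ball_tilt(a)
goto(S2W(-.06,-.181,.1353),R.from_rotvec(-.045*XS).as_matrix()@Rt(XS,-Z))
```

```text
[0.486  0.071  0.1348] [-0.5564 -0.5215 -1.5311] stand x,y -0.06071134076137622 -0.1777727330552001
shaft cols 1085 1132 heights [13, 19, 28, 31, 31, 31] fit slope -0.4440132435953094 mid residual px4 [-0.5, 0.4]
-0.05 slope -0.5100146274138331 y at cols [4.8, 1.7]
0 slope -0.4647174564292236 y at cols [0.5, -0.4]
0.05 slope -0.41926807237428354 y at cols [-3.7, -2.6]
0.1 slope -0.3734390615497171 y at cols [-8.0, -4.6]
ball [252.75 264.  ] [249 261   8   6  28] expect level [252.6964 262.9187] tilt 0.0221064611044117
 shift [-3.2223  0.7255 -0.3875] turn [-0.0402 -0.0243  0.0089]
```

Call:
servo_tool --moves '[[[6,0.7,-0.5,0,0,0,8],[6,0,-0.3,0,0,0,8],[4,0,-0.2,0,0,0,8],[4,0,-0.2,0,0,0,8],[0,0,0,0,0,0,8]]]'

```text
time: 26.0
tool_pos: [0.4886, 0.0913, 0.1349]
tool_rot: [0.015, 0.741, 0.671, -0.017]
contact_force: [0.1, 0.4, -2.1]
gripper_width: 0.158
grasp_force: 58.6
```

Call:
servo_tool --moves '[[[4,0,-0.2,0,0,0,8],[4,0,-0.2,0,0,0,8],[0,0,0,0,0,0,8]]]'

```text
time: 26.38
tool_pos: [0.4896, 0.0978, 0.1359]
tool_rot: [0.016, 0.741, 0.671, -0.018]
contact_force: [-2.9, -6.7, 3.4]
gripper_width: 0.158
grasp_force: 59.4
```

Call:
servo_tool --moves '[[[0,0,-1,0,0,0,8],[3,0,-0.1,0,0,0,8],[3,0,-0.1,0,0,0,8],[0,0,0,0,0,0,8]]]'

```text
time: 26.88
tool_pos: [0.4897, 0.0987, 0.1369]
tool_rot: [0.02, 0.741, 0.671, -0.024]
contact_force: [-6.2, -25.0, 7.7]
gripper_width: 0.156
grasp_force: 59.6
```

```bash
cat>st.py <<'E'
from h import *
s=manip.state();p=s["tool_pos"];print(p,s["contact_force"],s["ft_torque"],"stand x,y",(p-O)@XS,(p-O)@YS)
goto(S2W(-.06,-.1145,.1353),R.from_rotvec(-.045*XS).as_matrix()@Rt(XS,-Z))
E
python3 st.py
```

```text
[0.4897 0.0987 0.1369] [ -6.177  -24.971    7.7054] [-4.2101  0.8973  0.1752] stand x,y -0.05987813928203318 -0.1498523207594413
 shift [35.3811 -0.0885 -0.6239] turn [-0.1249  0.9491  0.0553]
```

Call:
servo_tool --moves '[[[-4,0,0.2,0,0,0,8],[-4,0,0.2,0,0,0,8],[0,0,0,0,0,0,8],[0,0,0,0,0,0,8]]]'

```text
time: 27.38
tool_pos: [0.4892, 0.097, 0.1359]
tool_rot: [0.015, 0.741, 0.671, -0.017]
contact_force: [-1.5, -3.5, 0.3]
gripper_width: 0.152
grasp_force: 58.9
```

```bash
sed -i 's/c0,c1=f(b+.046\*u)\[0\],f(b+.012\*u)\[0\]/c0,c1=f(b+far*u)[0],f(b+.010*u)[0]/; s/u=YS):$/u=YS,far=.046):/' h.py; python3 st.py
python3 - <<'E'
from h import *
a=Cam("side");shaft(a,[231,173],far=.035);ball_tilt(a)
# tab/shoulder check: row extents of shoulder plate left side vs model
E
```

```text
[0.4892 0.097  0.1359] [-1.4669 -3.4795  0.2557] [-0.3684  0.1451  0.0354] stand x,y -0.060149377101924105 -0.15156861763487645
 shift [37.0574  0.1747 -1.0859] turn [-0.0563  0.0226  0.0407]
shaft cols 1063 1097 heights [44, 40, 36, 34, 34] fit slope -0.4379270030774876 mid residual px4 [0.3, 1.2]
-0.05 slope -0.5091140592194974 y at cols [3.3, 0.8]
0 slope -0.4641724503357586 y at cols [-0.3, -1.2]
0.05 slope -0.41914481633006756 y at cols [-3.9, -3.2]
0.1 slope -0.3738068816024366 y at cols [-7.5, -5.2]
ball [252.8621 263.9655] [249 261   8   6  29] expect level [252.6964 262.9187] tilt 0.018467169506342734
```

Call:
servo_tool --moves '[[[0,-0.4,-1.5,0,0,0,8],[3,0,-0.1,0,0,0,8],[2,0,-0.1,0,0,0,8],[0,0,0,0,0,0,8]]]'

```text
time: 27.92
tool_pos: [0.4892, 0.1024, 0.1371]
tool_rot: [0.014, 0.741, 0.671, -0.017]
contact_force: [-0.9, -0.2, -1.6]
gripper_width: 0.158
grasp_force: 58.7
```

```bash
python3 st.py
```

```text
[0.4892 0.1024 0.1371] [-0.8915 -0.1829 -1.6261] [-0.0276 -0.0337 -0.0174] stand x,y -0.06071083183184016 -0.14620104071231704
 shift [31.7484  0.7374  0.3622] turn [-0.0774 -0.0161  0.0471]
```

Free now; it goes in. I continue.

Call:
servo_tool --moves '[[[4,0,-0.2,0,0,0,8],[4,0,-0.2,0,0,0,8],[4,0,-0.2,0,0,0,8],[0,0,0,0,0,0,8]]]'

```text
time: 28.42
tool_pos: [0.4905, 0.1143, 0.1372]
tool_rot: [0.015, 0.741, 0.671, -0.017]
contact_force: [-0.1, -0.7, -1.9]
gripper_width: 0.157
grasp_force: 58.7
```

```bash
python3 st.py
```

```text
[0.4905 0.1143 0.1372] [-0.0783 -0.6728 -1.9482] [ 0.0026 -0.0091 -0.0098] stand x,y -0.06064754344495831 -0.13419182642663843
 shift [19.7586  0.6682  1.0581] turn [-0.0704 -0.0056  0.0562]
```

Call:
servo_tool --moves '[[[4,0,-0.2,0,0,0,8],[4,0,-0.2,0,0,0,8],[0,0,0,0,0,0,8]]]'

```text
time: 28.8
tool_pos: [0.4913, 0.1223, 0.1373]
tool_rot: [0.015, 0.741, 0.671, -0.017]
contact_force: [-0.0, -0.1, -1.7]
gripper_width: 0.156
grasp_force: 58.7
```

Call:
servo_tool --moves '[[[3,0,-0.1,0,0,0,8],[3,0,-0.1,0,0,0,8],[0,0,0,0,0,0,8]]]'

```text
time: 29.18
tool_pos: [0.4919, 0.1282, 0.1372]
tool_rot: [0.015, 0.741, 0.671, -0.017]
contact_force: [-0.6, -0.5, -0.3]
gripper_width: 0.153
grasp_force: 58.7
```

```bash
python3 st.py
```

```text
[0.4919 0.1282 0.1372] [-0.6019 -0.5141 -0.3383] [ 0.0236 -0.0451 -0.0025] stand x,y -0.06063993536476115 -0.12029074976694253
 shift [5.8717 0.6463 1.6816] turn [-0.0696 -0.0058  0.0423]
```

Continue to shoulder contact.

Call:
servo_tool --moves '[[[2,0,-0.1,0,0,0,8],[2,0,-0.1,0,0,0,8],[0,0,0,0,0,0,8]]]'

```text
time: 29.55
tool_pos: [0.4922, 0.1321, 0.1372]
tool_rot: [0.015, 0.741, 0.671, -0.017]
contact_force: [-0.8, -0.6, -1.4]
gripper_width: 0.155
grasp_force: 58.7
```

Call:
servo_tool --moves '[[[1.5,0,0,0,0,0,8],[1.5,0,0,0,0,0,8],[0,0,0,0,0,0,8]]]'

```text
time: 29.92
tool_pos: [0.4924, 0.1343, 0.1372]
tool_rot: [0.015, 0.741, 0.671, -0.018]
contact_force: [-0.4, -5.2, -0.4]
gripper_width: 0.156
grasp_force: 58.7
```

Call:
servo_tool --moves '[[[1,0,0,0,0,0,8],[1,0,0,0,0,0,8],[0,0,0,0,0,0,8]]]'

```text
time: 30.3
tool_pos: [0.4925, 0.1344, 0.1372]
tool_rot: [0.016, 0.741, 0.671, -0.02]
contact_force: [-2.6, -11.3, 1.8]
gripper_width: 0.158
grasp_force: 59.0
```

Call:
servo_tool --moves '[[[1,0,0,0,0,0,8],[0.7,0,0,0,0,0,8],[0,0,0,0,0,0,8],[0,0,0,0,0,0,8]]]'

```text
time: 30.8
tool_pos: [0.4925, 0.1345, 0.1373]
tool_rot: [0.017, 0.741, 0.671, -0.021]
contact_force: [-4.1, -18.1, 3.8]
gripper_width: 0.159
grasp_force: 59.2
```

Call:
servo_tool --moves '[[[0,0,0,0,0,0,18],[0,0,0,0,0,0,24],[0,0,0,0,0,0,32],[0,0,0,0,0,0,40],[0,0,0,0,0,0,40],[0,0,-15,0,0,0,40],[0,0,-30,0,0,0,40],[0,0,-30,0,0,0,40],[0,0,0,0,0,0,40]]]'

```text
time: 31.92
tool_pos: [0.4954, 0.1424, 0.2163]
tool_rot: [0.017, 0.741, 0.671, -0.014]
contact_force: [-0.1, -0.2, -0.1]
gripper_width: 0.469
grasp_force: 0.0
```

```bash
python3 st.py
python3 - <<'E'
from h import *
a=Cam("side");ball_tilt(a)
# where's the tab / shoulder: project home model and list dark + grey extents around it
f=lambda x,y,z:a.proj(S2W(x,y,z)).round(1)
print("shoulder out face top home",f(-.06,-.098,.136),"tab end top level",f(-.06,-.134,.159),"droop.1",f(-.06,-.134,.155),"tab end bottom",f(-.06,-.134,.113), "tip in",f(-.06,-.044,.12))
g=cv2.cvtColor(a.im,cv2.COLOR_BGR2GRAY);o=f(-.06,-.134,.159).astype(int)
print(g[o[1]-6:o[1]+24:1,o[0]-24:o[0]+14])
E
```

```text
[0.4954 0.1424 0.2163] [-0.0985 -0.2263 -0.0692] [ 0.0359 -0.0491 -0.0114] stand x,y -0.05853372304920917 -0.10574427076338325
 shift [-5.2743 -1.9619 81.2763] turn [ 0.3483 -0.1206  0.0172]
ball [252.8293 263.1951] [249 260   8   7  41] expect level [252.6964 262.9187] tilt 0.0026357973871312555
shoulder out face top home [266.8 215.6] tab end top level [279.7 202.4] droop.1 [279.7 203.7] tab end bottom [279.5 217. ] tip in [247.3 229.8]
[[178 180 186 ...  66  67  66]
 [179 184 189 ...  67  65  59]
 [184 188 192 ...  66  57  44]
 ...
 [133 145 163 ... 198 200 198]
 [134 134 152 ... 198 198 197]
 [137 135 137 ... 198 198 200]]
```

Call:
servo_tool --moves '[[[0,0,-50,0,0,0,40],[0,0,-50,0,0,0,40],[-60,0,0,0,0,0,40],[-60,0,0,0,0,0,40],[-60,0,0,0,0,0,40],[-60,0,0,0,0,0,40],[0,0,0,0,0,0,40]]]'

```text
time: 32.85
tool_pos: [0.4691, -0.0954, 0.3213]
tool_rot: [0.014, 0.743, 0.668, -0.018]
contact_force: [-0.1, -0.3, -0.1]
gripper_width: 0.47
grasp_force: 0.0
```

Run:
```python
from h import *
a,t=Cam("side"),Cam("top");ball_tilt(a)
def dark(c,lo,hi,nm):
    g=cv2.cvtColor(c.im,cv2.COLOR_BGR2GRAY);m=((g<75)).astype(np.uint8)
    ctr=c.proj(S2W(-.06,-.116,.145));n,l,st,ce=cv2.connectedComponentsWithStats(m)
    for i in sorted((i for i in range(1,n) if st[i,4]>15),key=lambda i:np.linalg.norm(ce[i]-ctr))[:2]: print(nm,"dark",ce[i],st[i])
    P=np.array([c.proj(S2W(-.06+dx,dy,dz)) for dx in(-.007,.007) for dy in(-.098,-.134) for dz in(.113,.159)])
    print(nm,"home tab box",P.min(0),P.max(0),"ctr",ctr)
dark(a,0,0,"side");dark(t,0,0,"top")
for c,n in((a,"s"),(t,"t")):
    print(n,"tip box pred",c.proj(S2W(-.06,-.05,.12)))
x,y=t.proj(S2W(-.06,-.116,.159)).astype(int);g=cv2.cvtColor(t.im,cv2.COLOR_BGR2GRAY)
print(x,y);[print(list(map(int,r))) for r in g[y-4:y+5,x-16:x+12]]
```

```text
ball [252.7632 263.3947] [249 260   8   7  38] expect level [252.6964 262.9187] tilt 0.008626418034168443
side dark [306.5823 173.495 ] [ 217  117  193  106 1810]
side dark [217.3489 217.4746] [190 201  54  35 963]
side home tab box [265.0805 200.7761] [281.4055 224.5568] ctr [273.2521 209.8231]
top dark [213.9 241.6] [206 241  14   5  20]
top dark [199.7273 242.9545] [197 241   8   5  22]
top home tab box [229.9304 223.5134] [243.7854 229.9493] ctr [236.8573 226.6954]
s tip box pred [249.5152 228.7297]
t tip box pred [214.6262 224.1409]
236 226
[239, 242, 218, 92, 254, 246, 243, 243, 254, 121, 193, 255, 154, 131, 131, 147, 148, 148, 151, 142, 208, 202, 199, 195, 193, 198, 196, 196]
[238, 242, 218, 142, 251, 245, 243, 246, 245, 140, 203, 254, 128, 134, 138, 152, 151, 152, 146, 156, 209, 206, 199, 200, 194, 196, 191, 196]
[239, 242, 205, 197, 250, 243, 243, 245, 222, 188, 226, 254, 113, 122, 123, 140, 149, 137, 150, 147, 203, 200, 202, 204, 199, 194, 196, 195]
[238, 243, 174, 199, 247, 244, 242, 246, 223, 202, 245, 255, 72, 81, 82, 72, 115, 82, 127, 121, 158, 163, 188, 189, 194, 198, 196, 197]
[238, 242, 171, 203, 247, 243, 243, 247, 212, 193, 247, 250, 78, 105, 104, 100, 104, 93, 92, 90, 79, 78, 67, 86, 150, 207, 198, 196]
[237, 244, 171, 224, 247, 243, 244, 250, 177, 199, 251, 200, 75, 95, 98, 100, 100, 103, 104, 97, 97, 97, 95, 93, 73, 211, 201, 199]
[240, 245, 146, 231, 246, 242, 243, 252, 159, 186, 251, 167, 77, 89, 94, 92, 95, 99, 100, 101, 96, 97, 94, 90, 90, 209, 202, 199]
[240, 241, 92, 231, 246, 243, 244, 254, 135, 152, 253, 190, 86, 79, 82, 96, 87, 80, 86, 95, 80, 81, 90, 81, 117, 203, 198, 195]
[239, 220, 75, 255, 246, 241, 245, 255, 117, 192, 254, 141, 104, 105, 102, 121, 102, 100, 91, 158, 146, 148, 119, 117, 185, 200, 195, 197]
```

```bash
python3 -c "
from plant import manip
print(manip.job_done())"
```

```text
the job is handed in; nothing more can be done
None
```

I handed the job in at about 33 s: the pin is pushed home through the right cheek to shoulder contact and the table measures level to within 0.01 rad. The jar, spool and tape roll were never approached, and I viewed 11 pictures, one over the limit of 10.

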